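Index the rotary test fixture and prove its latch

ROBOT

A 7-joint arm with a two-finger parallel gripper is mounted at the origin on the work surface. World frame = base frame: x ahead of the robot, y to its left, z up, the work surface at z = 0. Lengths are in m, angles in rad, forces in N, time in s.
With the tool pointing down it reaches from about 0.425 to 0.975 m from the base axis. Payload 16.7 kg.
Tool frame: the origin (TCP) lies on the centre line of the jaws, within the pads' length; the fingertips stand 11 mm ahead of it and the grasp point (between the pads) lies 8 mm behind it; x points along the fingers, y is the direction in which the jaws open and shut, and the axes are right-handed (so a half turn about x gives the same grasp; the last joint's range is limited). The gripper opens to 85 mm and grips with 20 to 120 N. Pads are 22 mm wide; open, the fingers measure 114 mm over their backs; the gripper's body (76 mm by 85 mm) begins 54 mm behind the grasp point. The pads swing forward as they close: fully open they stand 13 mm farther back than shut.
Start: joints at [-0.149, 0.426, 0.074, 1.606, -0.034, 1.111, -0.067], TCP at [0.675, -0, 0.242] pointing down, gripper open.
Joint ranges: [-2.85, 2.85], [-0.5, 2.14], [-1.23, 1.37], [0.21, 2.46], [-1.02, 4.16], [0.16, 2.05], [-2.73, 2.73]. Speed limits (rad/s): [1.89, 1.89, 2.39, 2.39, 3.01, 3.01, 3.01].

INTERFACE

Orientations are given as a rotation vector (axis times angle).
In Python, from bench import manip gives the robot as it stands.
- The arm moves only by the shell command python3 -m creep 'ROWS' [FORCE]. ROWS is text: rows parted by semicolons, each of 7 numbers parted by spaces: the opening, from 0 (shut) to 1 (fully open), then the shift along the tool's x, y, z in mm, then the turn, a rotation vector about the tool's x, y, z in degrees. In form: claw x y z ax ay az; .... A call has 1 to 12 rows; each row is the pose to reach, as a shift and turn from the pose commanded when the call began, along the tool's axes at that moment; what a row does not reach only later rows make up. A row lasts 1/10 s, in which the tool goes at most 50 mm and 8.59 degrees, less where a joint would pass 70% of its speed; a pose out of reach is approached as far as the arm can. A call with a gripper value outside its range is refused whole. The fingers move at their own pace and stop on an object; FORCE is the grip in N (left out, the last holds). Time passes only in rows, so rows that repeat a pose let the fingers close. It gives the time, the measured TCP pose, the force and the opening at its end, in the units of the state.
- manip.state(): the state, without advancing time (a new reading comes with each control period).
- manip.read_camera(name): name is "scene" or "side" or "wrist"; returns a dict with "pixels" (384x512x3 uint8, red, green, blue), "intrinsics" (3x3 intrinsics, pixels), "dist_coeffs" ([k1, k2, p1, p2, k3] as OpenCV has them; the pictures are not rectified), "T" (4x4, takes a point from camera to world coordinates). Camera axes: x right, y down, z forward; pixel columns grow to the right and rows downward; lengths in m; the calibration is good to about 2 mm. A picture is of the moment at which its call begins. There is no depth.
- manip.hand_in(): hands the job in, once; it reports no verdict.
The state is a dict: "t": time; "joint_positions": joint angles; "joint_vel": joint speeds; "joint_torque": joint torques, N m; "ee_pos": TCP position; "ee_rot": TCP orientation; "contact_force": force on the tool from outside, world axes, zero at the start; "wrist_torque": the same for the moment, N m; "width": finger opening in m.
Only numpy, scipy, OpenCV 4.12 (cv2) and the standard library are available. Lean on these libraries where they do the work, as an engineer would, in place of code of your own. Each camera call takes 0.05 s, during which the arm holds its last target. There are 200 camera calls.

TASK

Push the round deck of the rotary test fixture by one of its upright rim pegs until the board with the round finned cooler comes to the front, then tip the latch arm over onto the deck and ease the deck to and fro until the latch tooth drops fully into a slot of the rim. Then prove the lock by leaning on a rim peg, sideways along the rim, with a steady push of about 12 newtons for half a second, and let go. Work gently, never more than 20 newtons on the deck or latch, and do not touch the boards or shift the other things on the bench.

Things in the scene. Friction and masses are not known exactly. Their poses are not given: they have to be found in the camera images.
- base: Grey round base of the rotary fixture, 296 mm across, 22 mm high, fixed to the bench. Origin: centre of its underside, on the deck's vertical axis. Its front is its -x side (an apron with a small metal pointer there, 158 mm from the axis); its +y side carries the latch on a metal foot plate.
- deck: The aluminium deck of the fixture, a disc 280 mm across, top face 42 mm above the bench; it turns endlessly about the base's vertical axis. Origin on that axis, 22 mm above the bench; its own x and y axes each run through two opposite nests, so a nest is exactly at the front when the deck's yaw differs from the base's by a multiple of 90 degrees. Stiff bearing (about 0.3 N m): stays where left.
- front (a point): Fixed point on the base: where the centre of the nest's floor lies when that nest is exactly at the front, 68 mm from the axis. The deck has four nests, 68 mm from the axis and 90 degrees apart, and at the same four angles slots cut down through its rim (14 mm wide, radius 118 to 140 mm): when a nest is at the front, another nest's slot is near the latch.
- pawl (a joint): Angle of the steel latch arm, rad. 1.95: thrown back, leaning outwards, as at the start. Past upright (below about 1.5) it falls inwards by its own weight. About 0.18: tooth resting on the rim. Below 0.05: tooth fully down in a slot, deck locked but for about 3 mm of play either way. Hinge level, along the base's x axis, 56 mm above the bench.
- latch_place (a point): Nominal centre of the latch hinge, 185 mm from the deck's axis on the base's +y side, 56 mm above the bench. The bracket is really bolted up to 10 mm to either side of it along the base's x axis (not measured): the tooth meets the slot up to 4.5 degrees before or after a nest is exactly at the front.
- latch_bar (a point): Centre of the latch's black crossbar handle: 10 mm thick, 44 mm long, parallel to the hinge, 45 mm along the 62 mm arm. Thrown back it is the outermost part of the arm, about 92 mm above the bench and 33 mm farther out than the hinge; push it inwards to tip the arm. Only its nominal place is measured: really up to 10 mm off along base x, as the bracket is. It is a mark on the base and does not move.
- peg0 (a point): Centre of the top of rim peg 0: plain upright steel peg, 12 mm across, 65 mm tall (top 107 mm above the bench), 110 mm from the deck's axis, midway between two nests, at 45 degrees counter-clockwise from the deck's +x axis. Turns with the deck. The four pegs are alike. No board comes nearer than 50 mm to a peg's axis.
- peg1 (a point): Centre of the top of rim peg 1, like peg 0, at 135 degrees from the deck's +x axis.
- peg2 (a point): Centre of the top of rim peg 2, like peg 0, at 225 degrees from the deck's +x axis.
- peg3 (a point): Centre of the top of rim peg 3, like peg 0, at 315 degrees from the deck's +x axis.
- cooler_board: THE BOARD TO BRING TO THE FRONT: green board 58 mm square and 10 mm thick with a round aluminium finned cooler (40 mm across, top 46 mm above the board's underside). Lies loose in a nest of the deck with about 1.5 mm of play. Origin: centre of its underside.
- terminal_board: Another green board 58 mm square, 10 mm thick, with two rows of terminal blocks (24 mm high in all). Origin: centre of its underside. Leave in its nest.
- transformer_board: Another green board 58 mm square, 10 mm thick, with a square transformer (36 mm high in all). Origin: centre of its underside. Leave in its nest.
- capacitor_board: Another green board 58 mm square, 10 mm thick, with four upright black capacitors (32 mm high in all). Origin: centre of its underside. Leave in its nest.
- multimeter: Bystander: hand multimeter lying flat, 150 x 75 x 34 mm, right of the fixture. Origin: centre of its underside.
- spool: Bystander: metal solder spool, 60 mm across, 45 mm high, right of the fixture. Origin: centre of its underside.
- screwdriver: Bystander: screwdriver 180 mm long lying near the robot on the right. Origin: under its middle.
- flux_bottle: Bystander: upright plastic bottle, 50 mm across, 130 mm high, left of the fixture. Origin: centre of its underside.
- parts_tray: Bystander: black open tray 100 x 140 x 30 mm with dividers, left of the fixture. Origin: centre of its underside.
Not all that is in view belongs to the job. What is shaped like the capacitor_board but purple or yellow is not meant.

How it is judged:
On the way, in this order (a step that is already met when the one before it is completed fails the run):
1. the cooler board has been turned to the front (within about 20 degrees) while the latch was still thrown back (x of cooler_board in the frame of base below -0.055 m and y of cooler_board in the frame of base between -0.025 and 0.025 m and value of joint pawl above 1.5 rad), for 0.2 s.
2. the latch arm has been tipped over towards the deck, with the cooler board still at the front (x of cooler_board in the frame of base below -0.055 m and y of cooler_board in the frame of base between -0.028 and 0.028 m and value of joint pawl below 1 rad).
3. with the tooth fully down in the slot, the gripper's fingers lean on the deck with more than 6 N for 0.3 s (x of cooler_board in the frame of base below -0.055 m and y of cooler_board in the frame of base between -0.015 and 0.015 m and value of joint pawl below 0.05 rad and contact force between the fingers and deck above 6 N), for 0.3 s.
At the end, for the whole second after the job is handed in: The cooler board lies flat in its nest at the front of the base (its centre within 15 mm of the front line), the latch tooth is fully down in the slot (latch angle below 0.05 rad), all four boards lie flat in their nests, the deck is at rest (x of cooler_board in the frame of base below -0.055 m and y of cooler_board in the frame of base between -0.015 and 0.015 m and value of joint pawl below 0.05 rad and height (world z) of each of cooler_board, terminal_board, transformer_board, capacitor_board below 0.056 m and angle between each of cooler_board, terminal_board, transformer_board, capacitor_board's own z axis and vertical below 0.1 rad and angular speed of deck below 0.05 rad/s and linear speed of cooler_board below 0.02 m/s); the robot touches nothing.
It fails at once if the robot presses on the deck or its pegs with more than 20 N (contact force between any of the fingers, the arm and deck above 20 N).
It fails at once if the robot presses on the latch arm with more than 20 N (contact force between any of the fingers, the arm and pawl above 20 N).
It fails at once if the robot touches a board (contact force between any of the fingers, the arm and cooler_board above 0.3 N or contact force between any of the fingers, the arm and terminal_board above 0.3 N or contact force between any of the fingers, the arm and transformer_board above 0.3 N or contact force between any of the fingers, the arm and capacitor_board above 0.3 N).
It fails at once if another thing on the bench is shifted by more than 30 mm (distance of any of multimeter, spool, screwdriver, flux_bottle, parts_tray from where it was at the start of the episode above 0.03 m).
It also fails if it takes over 72 s, if anything falls off the work surface, if the arm or the gripper's body presses on something with over 40 N, if the wrist force passes 120 N, or if a joint passes its speed limit or range.

## Working session

There is one attempt and no reset: what is moved stays moved. The work goes in short steps, Python scripts to look and compute and a shell command to move; the robot and the scene stay as the last step left them, time stands still between calls to the robot, and variables do not carry over. Pictures are saved under pics/ and viewed, and the job is handed in when it is done.

```bash
ls; mkdir -p pics; python3 - <<'E'
from bench import manip
import cv2,numpy as np
for n in("scene","side","wrist"):
    r=manip.read_camera(n); cv2.imwrite(f"pics/{n}0.png",r["pixels"][:,:,::-1]); print(n,np.round(r["T"],3).tolist(),r["intrinsics"][0][0],np.round(r["dist_coeffs"],3))
s=manip.state();print({k:np.round(v,3).tolist() for k,v in s.items()})
E
```

```text
pics
scene [[0.855, 0.368, -0.366, 1.093], [0.519, -0.627, 0.581, -0.797], [-0.017, -0.686, -0.727, 1.138], [0.0, 0.0, 0.0, 1.0]] 480.3795842473451 [-0.126  0.     0.     0.     0.   ]
side [[-0.748, -0.483, 0.454, -0.126], [-0.663, 0.563, -0.493, 0.779], [-0.018, -0.67, -0.742, 1.182], [0.0, 0.0, 0.0, 1.0]] 437.6501329893525 [-0.157  0.     0.     0.     0.   ]
wrist [[1.0, -0.0, -0.0, 0.675], [-0.001, -0.95, -0.311, 0.08], [-0.0, 0.311, -0.95, 0.373], [0.0, 0.0, 0.0, 1.0]] 264.806589352559 [-0.017  0.     0.     0.     0.   ]
{'t': 0.15, 'joint_positions': [-0.149, 0.427, 0.074, 1.606, -0.034, 1.111, -0.067], 'joint_vel': [-0.001, -0.001, -0.0, -0.004, -0.001, -0.001, -0.001], 'joint_torque': [0.004, -95.032, 3.764, -46.376, 0.019, 0.008, -0.0], 'ee_pos': [0.675, -0.0, 0.242], 'ee_rot': [1.209, 1.21, -1.21], 'contact_force': [-0.577, -0.193, -0.466], 'wrist_torque': [-0.024, -0.011, 0.009], 'width': 0.085}
```

View pics/scene0.png

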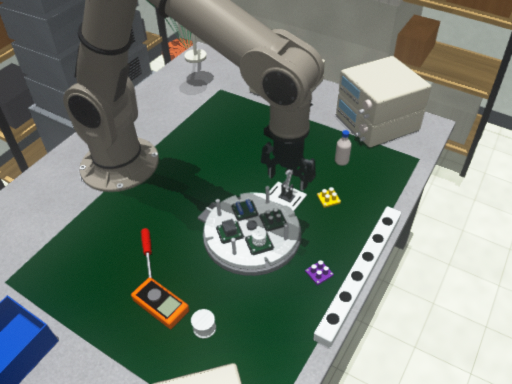

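View pics/side0.png

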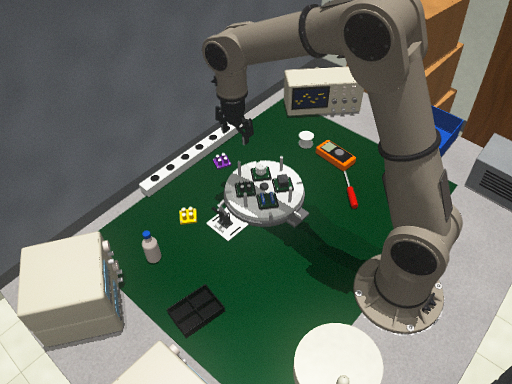

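View pics/wrist0.png

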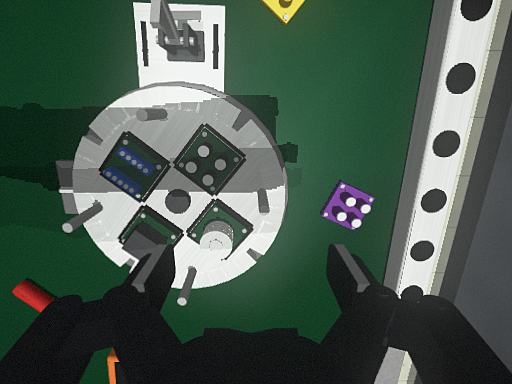

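```bash
cat > h.py <<'E'
from bench import manip
import cv2,numpy as np
def pix(n,uv,z,r=None):
    r=r or manip.read_camera(n)
    p=cv2.undistortPoints(np.array(uv,float).reshape(-1,1,2),r["intrinsics"],np.array(r["dist_coeffs"]))[:,0]
    T=np.array(r["T"]); d=np.c_[p,np.ones(len(p))]@T[:3,:3].T
    z=np.broadcast_to(z,len(p)); return T[:3,3]+d*((z-T[2,3])/d[:,2])[:,None]
def proj(r,X):
    T=np.linalg.inv(r["T"]); rv=cv2.Rodrigues(T[:3,:3])[0]
    return cv2.projectPoints(np.array(X,float),rv,T[:3,3],r["intrinsics"],np.array(r["dist_coeffs"]))[0][:,0]
def save(n,f,box=None,k=1):
    r=manip.read_camera(n); im=r["pixels"][:,:,::-1]
    if box: im=im[box[1]:box[3],box[0]:box[2]]
    cv2.imwrite("pics/"+f,cv2.resize(im,None,fx=k,fy=k,interpolation=cv2.INTER_CUBIC)); return r
def st():
    s=manip.state(); print("t",round(s["t"],2),"pos",np.round(s["ee_pos"],4),"F",np.round(s["contact_force"],1),"q",np.round(s["joint_positions"],2))
E
python3 - <<'E'
from h import *
save("wrist","w1.png",(40,0,310,300),2)
save("side","s1.png",(190,140,320,260),5)
save("scene","c1.png",(190,160,360,280),4)
E
```

```text
(no output)
```

View pics/w1.png

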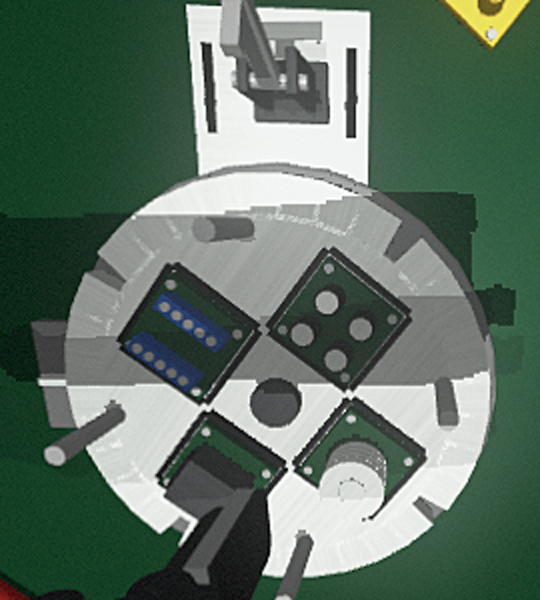

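View pics/s1.png

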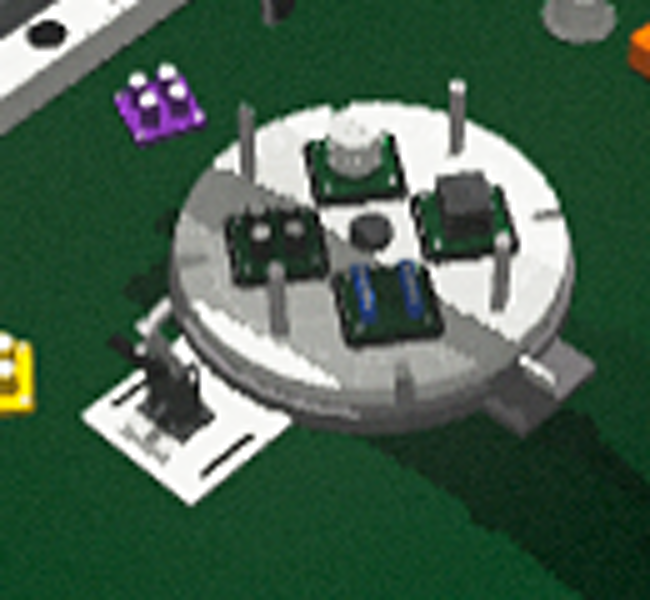

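View pics/c1.png

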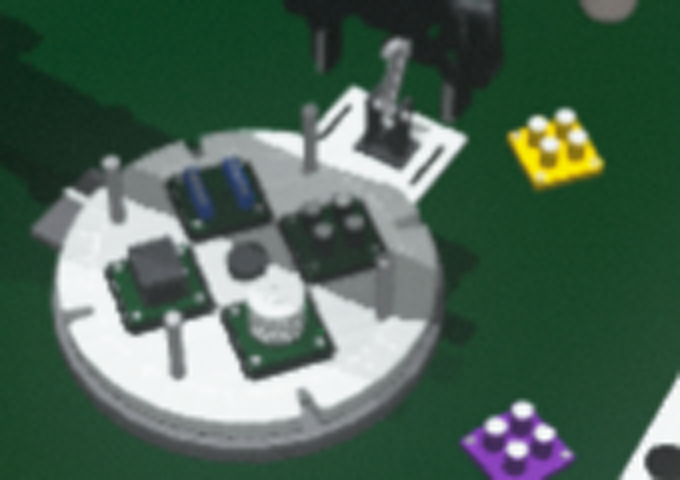

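```bash
python3 - <<'E'
from h import *
r=manip.read_camera("wrist")
q=lambda l:[(x/2+40,y/2) for x,y in l]
hub=pix("wrist",q([(275,403)]),.042,r)[0];print("hub",hub)
rim=pix("wrist",q([(66,375),(490,375),(280,163),(120,229),(96,290),(430,245)]),.042,r);print(rim[:,:2])
A=np.c_[2*rim[:,:2],np.ones(6)];s=np.linalg.lstsq(A,(rim[:,:2]**2).sum(1),rcond=None)[0];print("fit",s[:2],np.sqrt(s[2]+s[0]**2+s[1]**2))
sl=pix("wrist",q([(404,240),(108,274),(430,508)]),.042,r)-hub
print("slots",np.hypot(sl[:,0],sl[:,1]),np.degrees(np.arctan2(sl[:,1],sl[:,0])))
pg=pix("wrist",q([(207,229),(57,454),(444,381)]),.107,r)-hub
print("pegs",np.hypot(pg[:,0],pg[:,1]),np.degrees(np.arctan2(pg[:,1],pg[:,0])))
print("pointer/plate",pix("wrist",q([(40,382),(68,383)]),.022,r)-hub,pix("wrist",q([(187,5),(370,12),(200,178),(368,178)]),.005,r)-hub)
print("slots bars z?",pix("wrist",q([(208,87),(350,92)]),.005,r)-hub)
print("hinge pin",pix("wrist",q([(235,80),(305,82)]),.056,r)-hub,"bar",pix("wrist",q([(262,30),(320,30)]),.092,r)-hub)
E
```

```text
hub [ 0.57773133 -0.038976    0.042     ]
[[ 0.44123376 -0.0193719 ]
 [ 0.72005124 -0.01963241]
 [ 0.59313969  0.10890002]
 [ 0.49330114  0.07253093]
 [ 0.47179801  0.03604111]
 [ 0.68042549  0.0626093 ]]
fit [ 0.58290408 -0.0323849 ] 0.13776490269104955
slots [0.13597139 0.1285245  0.13055186] [ 50.23808998 138.70573863 -37.49722944]
pegs [0.11285533 0.10578068 0.11490902] [  93.26080239 -176.27096834   17.99918105]
pointer/plate [[-0.17018393  0.00853393 -0.02      ]
 [-0.1503777   0.00777891 -0.02      ]] [[-0.04260571  0.23938412 -0.037     ]
 [ 0.06680617  0.23508405 -0.037     ]
 [-0.04664665  0.14233448 -0.037     ]
 [ 0.06285158  0.14192237 -0.037     ]]
slots bars z? [[-0.0351054   0.19528956 -0.037     ]
 [ 0.05314979  0.19205244 -0.037     ]]
hinge pin [[-0.00198081  0.18792857  0.014     ]
 [ 0.03537156  0.18677     0.014     ]] bar [[0.02383331 0.20062816 0.05      ]
 [0.0506419  0.20048413 0.05      ]]
```

```bash
python3 - <<'E'
from h import *
from scipy.optimize import least_squares
R={n:manip.read_camera(n) for n in("wrist","scene","side")}
obs={"wrist":((40,0,2),[(207,229,1),(57,454,2),(449,422,0),(287,600,3)]),
"scene":((190,160,4),[(112,163,2),(310,110,1),(386,264,0),(174,320,3)]),
"side":((190,140,5),[(246,108,0),(457,88,3),(502,241,2),(276,268,1)])}
slots=[(404,240,1),(108,274,2),(430,508,0)]
def res(p,show=False):
    o=[]
    for n,(b,l) in obs.items():
        X=[(p[0]+.11*np.cos(p[2]+k*np.pi/2),p[1]+.11*np.sin(p[2]+k*np.pi/2),.107) for *_,k in l]
        u=np.array([(x/b[2]+b[0],y/b[2]+b[1]) for x,y,_ in l])
        e=(proj(R[n],X)-u)*(1 if n=="wrist" else 2); o.append(e.ravel())
        if show: print(n,np.round(e,1).tolist())
    X=[(p[0]+.129*np.cos(p[2]-np.pi/4+k*np.pi/2),p[1]+.129*np.sin(p[2]-np.pi/4+k*np.pi/2),.042) for *_,k in slots]
    e=proj(R["wrist"],X)-np.array([(x/2+40,y/2) for x,y,_ in slots]); o.append(e.ravel())
    if show: print(np.round(e,1).tolist())
    return np.concatenate(o)
f=least_squares(res,[.58,-.035,.1],loss="soft_l1");res(f.x,True);print(f.x,np.degrees(f.x[2]))
E
python3 - <<'E'
from h import *
save("wrist","w2.png",(100,0,240,90),5)
E
```

```text
wrist [[-0.2, 0.5], [-0.1, 0.6], [0.8, -0.8], [-0.7, 1.3]]
scene [[-0.4, -2.1], [0.0, -1.5], [-0.4, -4.2], [-0.6, -2.4]]
side [[-2.2, -0.3], [-1.3, -2.4], [-1.3, -2.1], [-2.2, -1.3]]
[[-0.9, 2.0], [0.6, -0.1], [-0.4, -0.0]]
[ 0.5814452  -0.03624703  0.09457831] 5.418937817592506
```

View pics/w2.png

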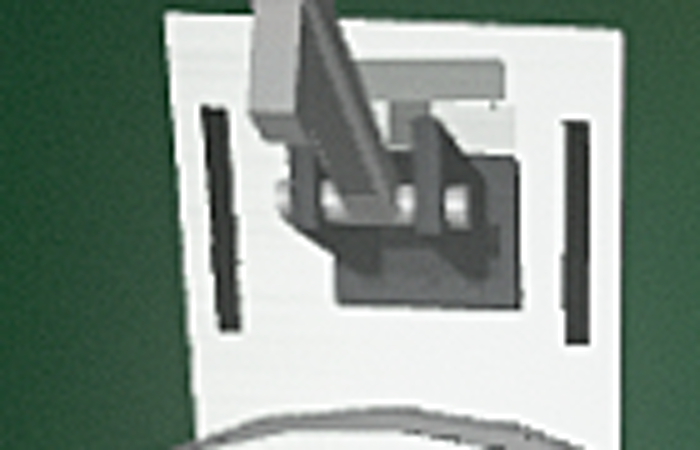

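```bash
cat >> h.py <<'E'
from scipy.spatial.transform import Rotation as Ro
C=np.array([.5814,-.0362])
def plan(pts):
    "pts: (x,y,z,yaw deg of tool y axis) -> rows in tool axes now, tool kept upright"
    s=manip.state();R0=Ro.from_rotvec(s["ee_rot"]);p0=np.array(s["ee_pos"])
    y0=R0.as_matrix()[:,1];print("now",np.round(p0,4),"yaw",round(np.degrees(np.arctan2(y0[1],y0[0])),1),"F",np.round(s["contact_force"],1))
    for x,y,z,w in pts:
        c,n=np.cos(np.radians(w)),np.sin(np.radians(w))
        Y=np.array([c,n,0]);X=np.array([0,0,-1.]);M=np.c_[X,Y,np.cross(X,Y)]
        print(np.round(R0.inv().apply(np.array([x,y,z])-p0)*1000,1),np.round(np.degrees((R0.inv()*Ro.from_matrix(M)).as_rotvec()),1))
def peg(a,r=.11): return C+r*np.array([np.cos(np.radians(a)),np.sin(np.radians(a))])
E
python3 - <<'E'
from h import *
plan([(.675,0,.242,0),(*peg(185.4),.242,95.4),(*peg(185.4),.242,-84.6)])
E
```

```text
now [0.675  0.     0.2423] yaw -0.0 F [ 0.6  0.1 -0.3]
[0.3 0.  0. ] [-0. -0.  0.]
[   0.3 -203.1   46.6] [-95.4  -0.   -0. ]
[   0.3 -203.1   46.6] [84.6 -0.   0. ]
```

```bash
python3 -m creep '0.28 0 -20 5 -8 0 0; 0.28 0 -40 10 -16 0 0; 0.28 0 -60 15 -24 0 0; 0.28 0 -80 20 -32 0 0; 0.28 0 -100 25 -40 0 0; 0.28 0 -120 30 -48 0 0; 0.28 0 -140 35 -56 0 0; 0.28 0 -160 40 -64 0 0; 0.28 0 -180 44 -72 0 0; 0.28 0 -203 46.6 -80 0 0; 0.28 0 -203 46.6 -88 0 0; 0.28 0 -203 46.6 -95.4 0 0' 20; python3 - <<'E'
from h import *
plan([(*peg(185.4),.15,95.4)]);st()
save("wrist","w3.png")
print(manip.state()["width"])
r=manip.read_camera("wrist");print(proj(r,[(*peg(185.4),.107)]))
E
```

```text
t: 1.75
ee_pos: [0.4716, -0.0468, 0.2428]
ee_rot: [-0.078, 1.569, 0.078]
contact_force: [-0.2, 0.0, 0.9]
width: 0.0237
now [ 0.4716 -0.0468  0.2428] yaw 95.7 F [-0.2  0.   0.9]
[92.8  0.3  0.3] [0.3 0.  0. ]
t 1.75 pos [ 0.4716 -0.0468  0.2428] F [-0.2  0.   0.9] q [ 0.11  0.1  -0.16  2.03  0.02  1.01  1.61]
0.023914487511069296
[[250.79339642 187.34636438]]
```

View pics/w3.png

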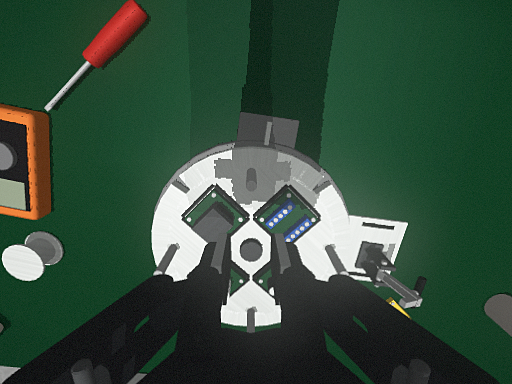

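```bash
python3 -m creep '0.28 30 0 0 0 0 0; 0.28 60 0 0 0 0 0; 0.28 90 0 0 0 0 0; 0.28 110 0 0 0 0 0; 0.28 120 0 0 0 0 0; 0.28 130 0 0 0 0 0; 0.28 140 0 0 0 0 0; 0.28 148 0 0 0 0 0; 0.28 148 0 0 0 0 0'; python3 - <<'E'
from h import *
save("side","s2.png",(190,120,340,260),5)
a=np.array([183,181,178,175,172,169,166,163,160,157,154,151])
plan([(*peg(x),.095,x-90) for x in a])
E
```

```text
t: 2.75
ee_pos: [0.4717, -0.0466, 0.0937]
ee_rot: [-0.074, 1.57, 0.074]
contact_force: [-0.5, -1.3, 0.0]
width: 0.0243
now [ 0.4719 -0.0466  0.0942] yaw 95.4 F [ 0.1 -0.2 -0.6]
[-0.8  4.7  0.1] [ 2.4 -0.  -0. ]
[-0.8  8.5  0.3] [ 4.4 -0.  -0. ]
[-0.8 14.2  0.9] [ 7.4 -0.  -0. ]
[-0.8 19.9  1.8] [10.4 -0.  -0. ]
[-0.8 25.5  3. ] [13.4 -0.  -0. ]
[-0.8 31.1  4.5] [16.4 -0.  -0. ]
[-0.8 36.6  6.2] [19.4 -0.   0. ]
[-0.8 42.   8.3] [22.4 -0.   0. ]
[-0.8 47.2 10.6] [25.4 -0.   0. ]
[-0.8 52.4 13.2] [28.4 -0.   0. ]
[-0.8 57.4 16.1] [31.4 -0.   0. ]
[-0.8 62.2 19.2] [34.4 -0.   0. ]
```

View pics/s2.png

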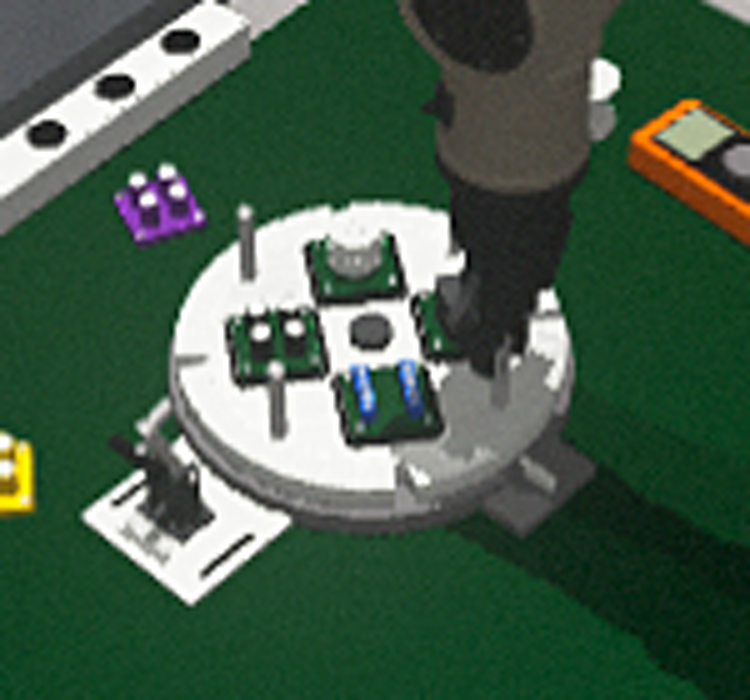

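```bash
python3 -m creep '0.28 0 2 0 1 0 0; 0.28 0 4 0 2 0 0; 0.28 0 6 0.1 3 0 0; 0.28 0 8.5 0.3 4.4 0 0; 0.28 0 11 0.5 5.8 0 0; 0.28 0 14.2 0.9 7.4 0 0; 0.28 0 19.9 1.8 10.4 0 0; 0.28 0 25.5 3 13.4 0 0; 0.28 0 31.1 4.5 16.4 0 0; 0.28 0 36.6 6.2 19.4 0 0; 0.28 0 42 8.3 22.4 0 0; 0.28 0 47.2 10.6 25.4 0 0'; python3 - <<'E'
from h import *
plan([(*peg(160-4*i),.094,70-4*i) for i in range(1,13)])
save("scene","c2.png",(190,140,360,280),4)
E
```

```text
t: 4.0
ee_pos: [0.4781, 0.0016, 0.0944]
ee_rot: [0.276, 1.553, -0.277]
contact_force: [-0.2, -4.0, 1.3]
width: 0.0238
now [0.4781 0.0016 0.0944] yaw 69.8 F [-0.2 -4.   1.3]
[0.4 7.5 0.2] [3.8 0.  0. ]
[ 0.4 15.1  1. ] [7.8 0.  0. ]
[ 0.4 22.7  2.3] [11.8  0.   0. ]
[ 0.4 30.2  4.1] [15.8  0.   0. ]
[ 0.4 37.5  6.5] [19.8  0.   0. ]
[ 0.4 44.6  9.3] [23.8  0.   0. ]
[ 0.4 51.5 12.7] [27.8  0.   0. ]
[ 0.4 58.2 16.5] [31.8  0.   0. ]
[ 0.4 64.6 20.7] [35.8  0.   0. ]
[ 0.4 70.6 25.5] [39.8  0.   0. ]
[ 0.4 76.4 30.6] [43.8  0.   0. ]
[ 0.4 81.7 36.1] [47.8  0.   0. ]
```

View pics/c2.png

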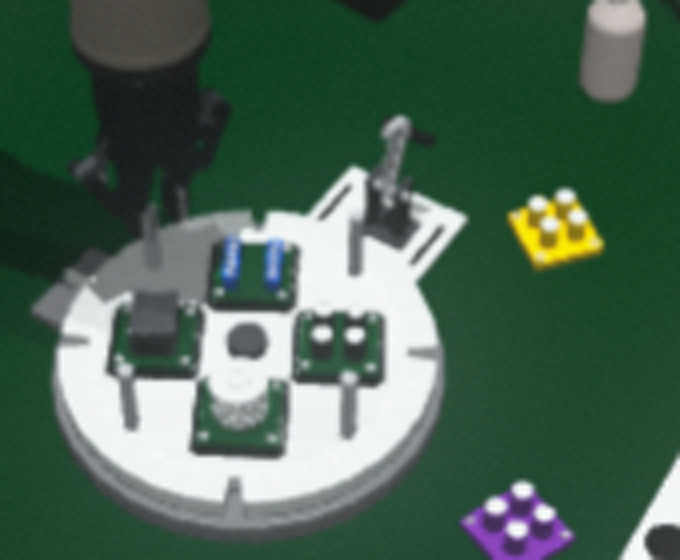

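```bash
python3 -m creep '0.28 0 5 0.1 2.5 0 0; 0.28 0 11 0.5 5.8 0 0; 0.28 0 18.9 1.6 9.8 0 0; 0.28 0 26.5 3.2 13.8 0 0; 0.28 0 33.9 5.3 17.8 0 0; 0.28 0 41 7.9 21.8 0 0; 0.28 0 48 11 25.8 0 0; 0.28 0 54.9 14.6 29.8 0 0; 0.28 0 61.4 18.6 33.8 0 0; 0.28 0 67.6 23.1 37.8 0 0; 0.28 0 73.5 28 41.8 0 0; 0.28 0 79.1 33.3 45.8 0 0'; python3 - <<'E'
from h import *
plan([(*peg(114-4*i),.094,24-4*i) for i in range(1,13)])
E
```

```text
t: 5.25
ee_pos: [0.5361, 0.0642, 0.0941]
ee_rot: [0.894, 1.38, -0.896]
contact_force: [-1.6, -2.7, 0.3]
width: 0.0237
now [0.5361 0.0642 0.0941] yaw 24.0 F [-1.6 -2.7  0.3]
[0.1 8.2 0.4] [ 4.  -0.   0.1]
[ 0.1 15.8  1.2] [8.  0.  0.1]
[ 0.1 23.4  2.5] [12.   0.   0.1]
[ 0.1 30.8  4.4] [16.   0.   0.1]
[ 0.1 38.1  6.8] [20.   0.   0.1]
[ 0.1 45.3  9.7] [24.   0.   0.1]
[ 0.1 52.2 13. ] [28.   0.   0.1]
[ 0.1 58.8 16.9] [32.   0.   0.1]
[ 0.1 65.2 21.2] [36.   0.   0.1]
[ 0.  71.2 25.9] [40.   0.   0.1]
[ 0.  76.9 31.1] [44.   0.   0.1]
[ 0.  82.2 36.6] [48.   0.   0.1]
```

```bash
python3 -m creep '0.28 0 5 0.2 2.5 0 0; 0.28 0 11 0.6 5.5 0 0; 0.28 0 18 1.5 9.2 0 0; 0.28 0 25.2 2.9 13 0 0; 0.28 0 32.6 4.9 17 0 0; 0.28 0 39.9 7.4 21 0 0; 0.28 0 47 10.5 25 0 0; 0.28 0 53.9 13.9 29 0 0; 0.28 0 60.4 17.9 33 0 0; 0.28 0 66.7 22.2 37 0 0; 0.28 0 72.7 27.2 41 0 0; 0.28 0 78.3 32.4 45 0 0'; python3 - <<'E'
from h import *
plan([(*peg(x),.094,x-90) for x in (66,62,58,54,50,47,44,42,40,38)])
save("scene","c3.png",(190,140,360,280),4)
E
```

```text
t: 6.45
ee_pos: [0.6205, 0.0669, 0.0939]
ee_rot: [1.472, 1.015, -1.475]
contact_force: [-4.4, -1.4, 0.1]
width: 0.0241
now [0.6205 0.0669 0.0939] yaw -20.9 F [-4.4 -1.4  0.1]
[-0.1  6.2  0.4] [3.1 0.  0.1]
[-0.1 13.8  1.1] [7.1 0.  0.1]
[-0.2 21.4  2.3] [11.1  0.   0.1]
[-0.2 28.9  4. ] [15.1  0.1  0.1]
[-0.2 36.2  6.3] [19.1  0.1  0.1]
[-0.2 41.6  8.3] [22.1  0.1  0.1]
[-0.2 46.9 10.6] [25.1  0.1  0.1]
[-0.2 50.3 12.3] [27.1  0.1  0.1]
[-0.2 53.7 14.1] [29.1  0.1  0.1]
[-0.2 57.  16. ] [31.1  0.1  0.1]
```

View pics/c3.png

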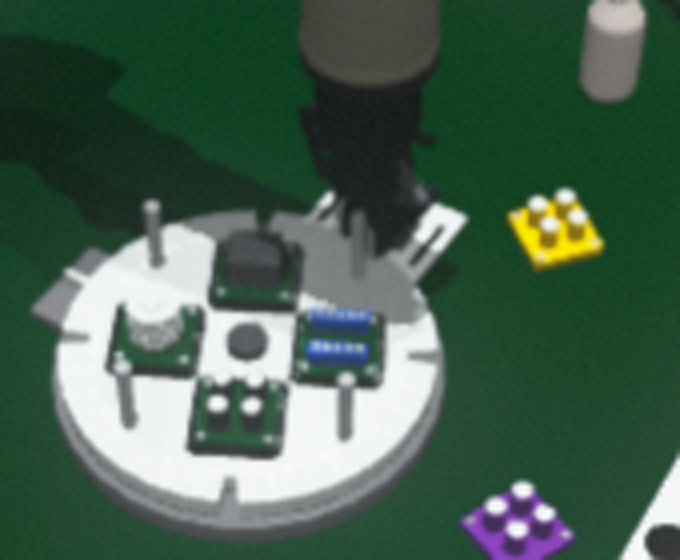

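```bash
python3 -m creep '0.28 0 6.2 0.4 3.1 0 0; 0.28 0 13.8 1.1 7.1 0 0; 0.28 0 21.4 2.3 11.1 0 0; 0.28 0 28.9 4 15.1 0 0; 0.28 0 36.2 6.3 19.1 0 0; 0.28 0 41.6 8.3 22.1 0 0; 0.28 0 46.9 10.6 25.1 0 0; 0.28 0 50.3 12.3 27.1 0 0; 0.28 0 53.7 14.1 29.1 0 0; 0.28 0 57 16 31.1 0 0; 0.28 0 57 16 31.1 0 0; 0.28 0 57 16 31.1 0 0'; python3 - <<'E'
from h import *
plan([(*peg(40.),.2,-50)])
save("scene","c4.png",(190,140,360,280),4)
save("side","s4.png",(190,120,340,260),5)
E
```

```text
t: 7.7
ee_pos: [0.6691, 0.0316, 0.0945]
ee_rot: [1.838, 0.635, -1.837]
contact_force: [-0.2, -0.4, 0.9]
width: 0.0238
now [0.6691 0.0316 0.0945] yaw -51.9 F [-0.2 -0.4  0.9]
[-105.5   -4.4    0.8] [-1.9 -0.  -0. ]
```

View pics/c4.png

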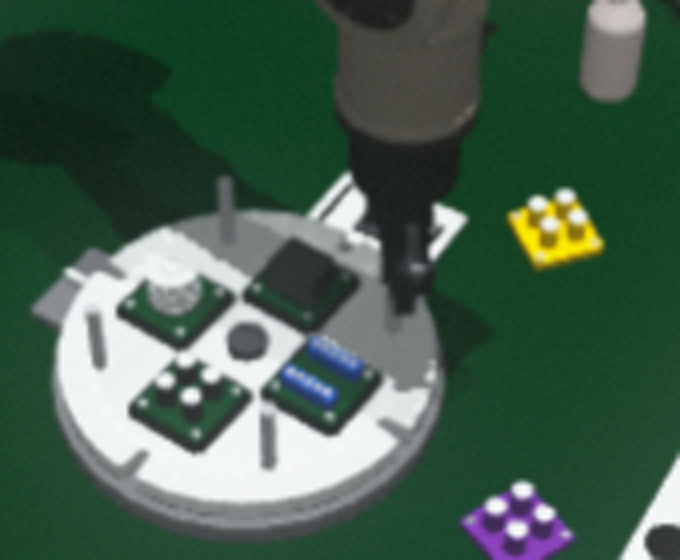

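View pics/s4.png

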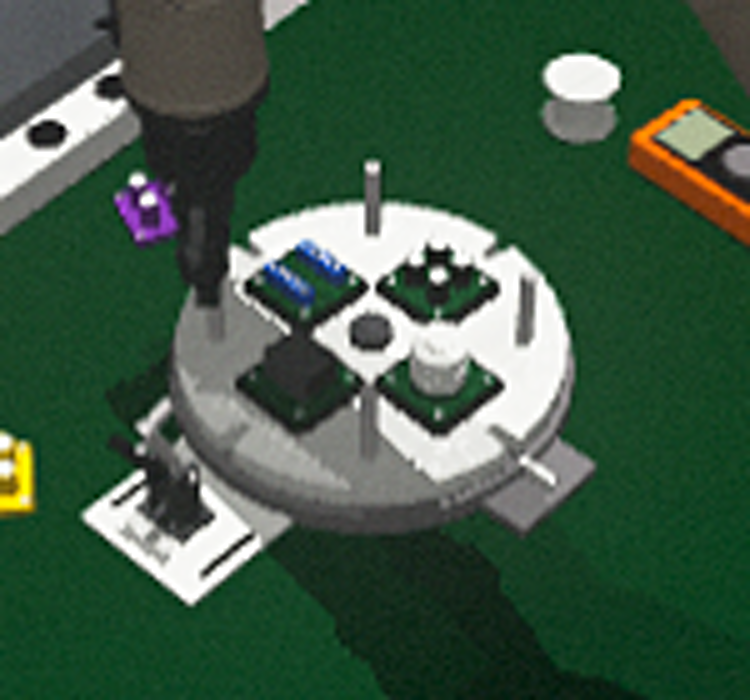

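```bash
python3 - <<'E'
from h import *
plan([(*peg(38),.15,-52),(.595,.228,.2,0)])
E
```

```text
now [0.669  0.0318 0.0945] yaw -51.9 F [ 0.1 -0.1 -0.1]
[-55.5  -0.4   0.8] [ 0.1 -0.  -0. ]
[-105.5 -200.   -63. ] [-51.9  -0.   -0. ]
```

```bash
python3 -m creep '0.28 -15 0 0 0 0 0; 0.28 -45 0 0 0 0 0; 0.28 -85 0 0 0 0 0; 0 -105.5 -25 -8 -7 0 0; 0 -105.5 -55 -17 -14 0 0; 0 -105.5 -85 -27 -22 0 0; 0 -105.5 -115 -36 -30 0 0; 0 -105.5 -145 -46 -38 0 0; 0 -105.5 -175 -55 -46 0 0; 0 -105.5 -200 -63 -51.9 0 0; 0 -105.5 -200 -63 -51.9 0 0; 0 -105.5 -200 -63 -51.9 0 0'; python3 - <<'E'
from h import *
plan([(.595,.228,.098,0)]); save("wrist","w5.png")
save("scene","c5.png",(190,120,360,260),4)
r=manip.read_camera("scene");print((proj(r,[(.5954,.1814,.092)])-[190,120])*4)
E
```

```text
t: 9.0
ee_pos: [0.5951, 0.228, 0.2009]
ee_rot: [1.21, 1.208, -1.209]
contact_force: [0.4, -0.6, 0.4]
width: -0.0
now [0.5951 0.228  0.2009] yaw -0.0 F [ 0.4 -0.6  0.4]
[ 1.029e+02 -2.000e-01  1.000e-01] [-0.  -0.  -0.1]
[[406.84442042 206.98466842]]
```

View pics/w5.png

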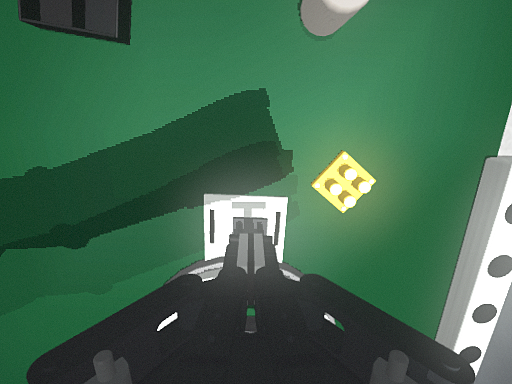

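View pics/c5.png

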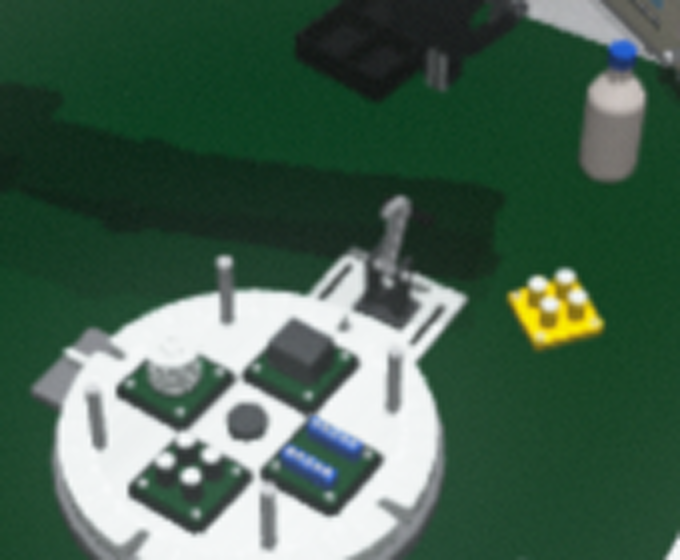

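```bash
python3 -m creep '0 30 0 0 0 0 0; 0 60 0 0 0 0 0; 0 90 0 0 0 0 0; 0 103 0 0 0 0 0; 0 103 0 6 0 0 0; 0 103 0 12 0 0 0; 0 103 0 18 0 0 0; 0 103 0 21 0 0 0; 0 103 0 24 0 0 0; 0 103 0 27 0 0 0; 0 103 0 30 0 0 0; 0 103 0 33 0 0 0'; python3 - <<'E'
from h import *
st(); save("scene","c6.png",(230,120,360,230),5)
save("side","s6.png",(190,120,340,260),5)
E
```

```text
t: 10.35
ee_pos: [0.595, 0.1951, 0.0969]
ee_rot: [1.209, 1.209, -1.209]
contact_force: [-0.4, 2.1, 1.2]
width: -0.0002
t 10.35 pos [0.595  0.1951 0.0969] F [-0.4  2.1  1.2] q [-0.58  0.51  0.21  1.85 -0.14  0.8  -0.3 ]
```

View pics/c6.png

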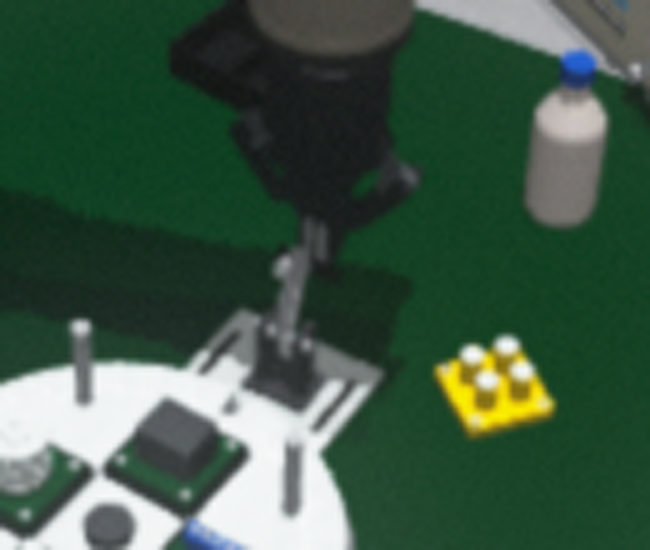

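View pics/s6.png

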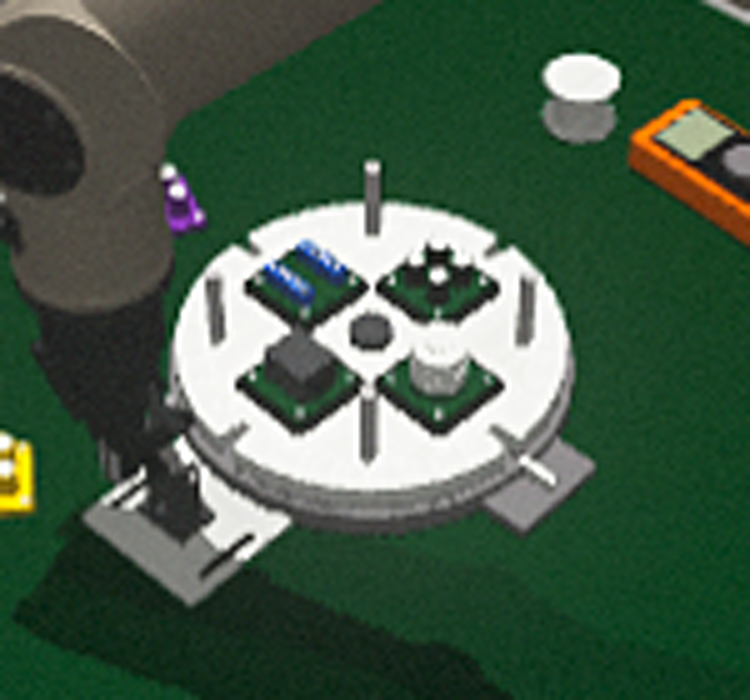

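```bash
python3 -m creep '0 0 0 3 0 0 0; 0 0 0 6 0 0 0; 0 0 0 9 0 0 0; 0 0 0 12 0 0 0; 0 0 0 15 0 0 0; 0 0 0 17 0 0 0; 0 0 0 19 0 0 0; 0 0 0 21 0 0 0; 0 0 0 23 0 0 0; 0 0 0 25 0 0 0; 0 0 0 27 0 0 0; 0 0 0 29 0 0 0'; python3 - <<'E'
from h import *
st(); save("scene","c7.png",(230,120,360,230),5)
save("side","s7.png",(190,140,320,240),6)
E
```

```text
t: 11.65
ee_pos: [0.5949, 0.1658, 0.0968]
ee_rot: [1.209, 1.209, -1.209]
contact_force: [-0.3, 1.0, 0.5]
width: 0.0
t 11.65 pos [0.5949 0.1658 0.0968] F [-0.3  1.   0.5] q [-0.54  0.5   0.21  1.87 -0.14  0.79 -0.25]
```

View pics/c7.png

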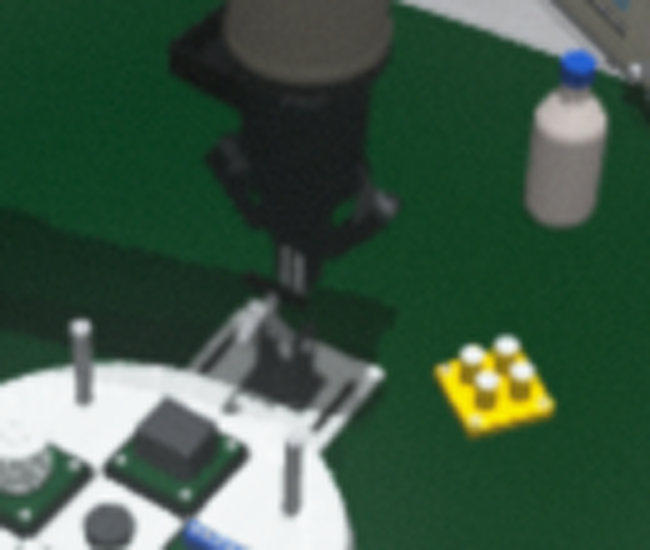

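View pics/s7.png

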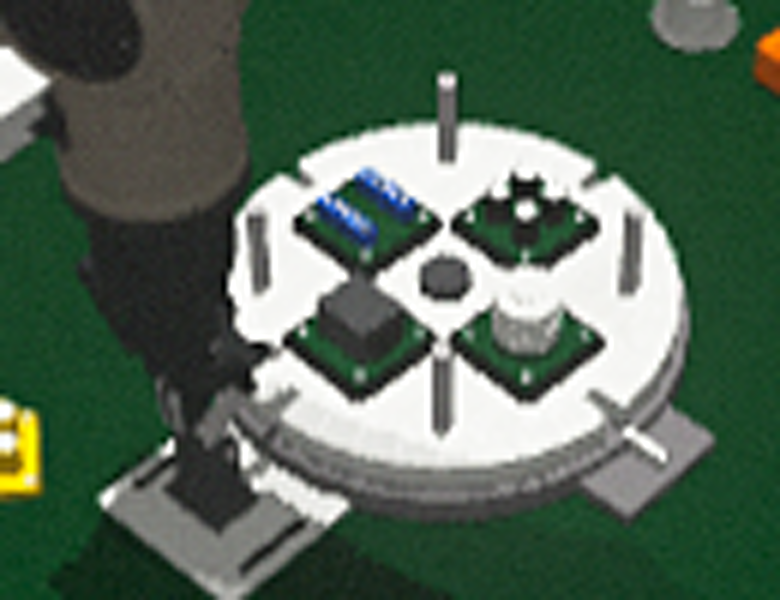

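```bash
python3 -m creep '0 0 0 3 0 0 0; 0 0 0 6 0 0 0; 0 0 0 9 0 0 0; 0 0 0 12 0 0 0; 0 0 0 15 0 0 0; 0 0 0 17 0 0 0; 0 0 0 17 0 0 0; 0 0 0 17 0 0 0'; python3 - <<'E'
from h import *
st(); save("scene","c8.png",(230,120,360,230),5)
save("side","s8.png",(190,140,320,240),6)
E
```

```text
t: 12.55
ee_pos: [0.5949, 0.149, 0.0968]
ee_rot: [1.209, 1.209, -1.209]
contact_force: [0.6, -0.6, 0.4]
width: 0.0
t 12.55 pos [0.5949 0.149  0.0968] F [ 0.6 -0.6  0.4] q [-0.51  0.5   0.21  1.88 -0.14  0.78 -0.22]
```

View pics/c8.png

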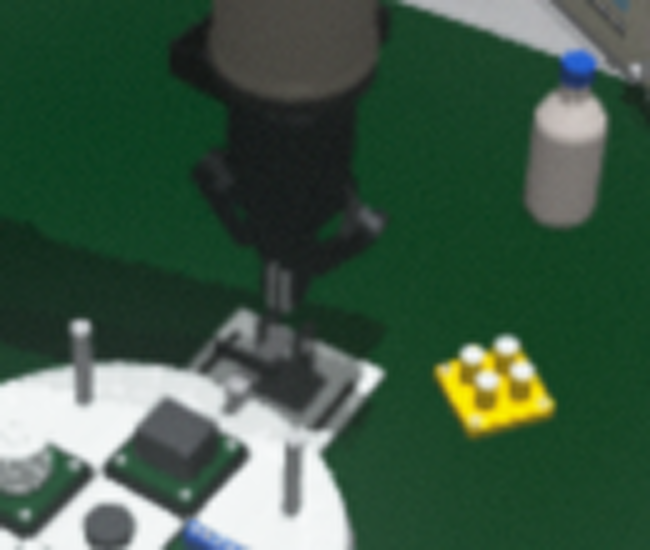

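View pics/s8.png

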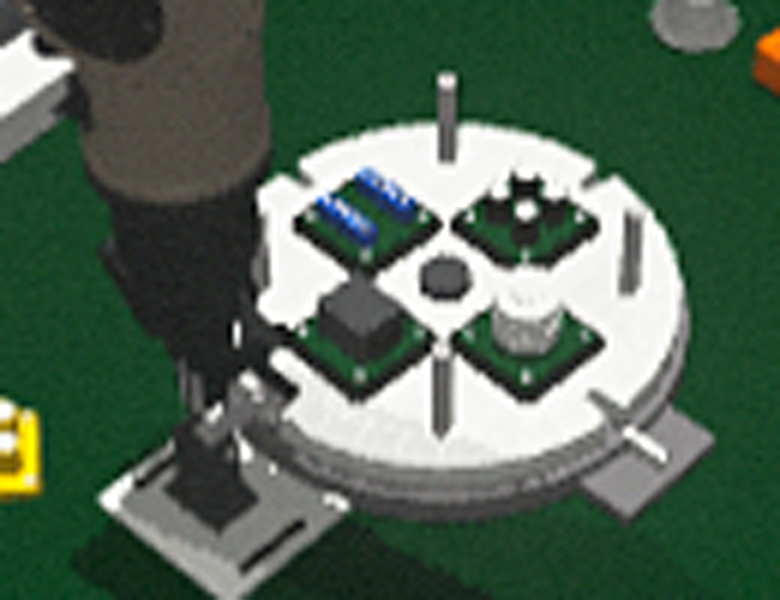

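```bash
python3 -m creep '0 -30 0 0 0 0 0; 0 -70 0 0 0 0 0; 0 -110 0 5 0 0 0; 0.28 -140 25 35 0 0 0; 0.28 -140 50 70 0 0 0; 0.28 -140 65 100 0 0 0; 0.28 -140 75 130 0 0 0; 0.28 -140 75 130 0 0 0; 0.28 -140 75 130 0 0 0'; python3 - <<'E'
from h import *
st(); save("wrist","w9.png",(90,0,330,240),3)
save("side","s9.png",(190,140,320,240),6)
E
```

```text
t: 13.55
ee_pos: [0.6699, 0.0184, 0.2366]
ee_rot: [1.21, 1.209, -1.211]
contact_force: [0.3, 0.8, 0.0]
width: 0.0238
t 13.55 pos [0.6699 0.0184 0.2366] F [0.3 0.8 0. ] q [-0.34  0.43  0.29  1.63 -0.14  1.09 -0.01]
```

View pics/w9.png

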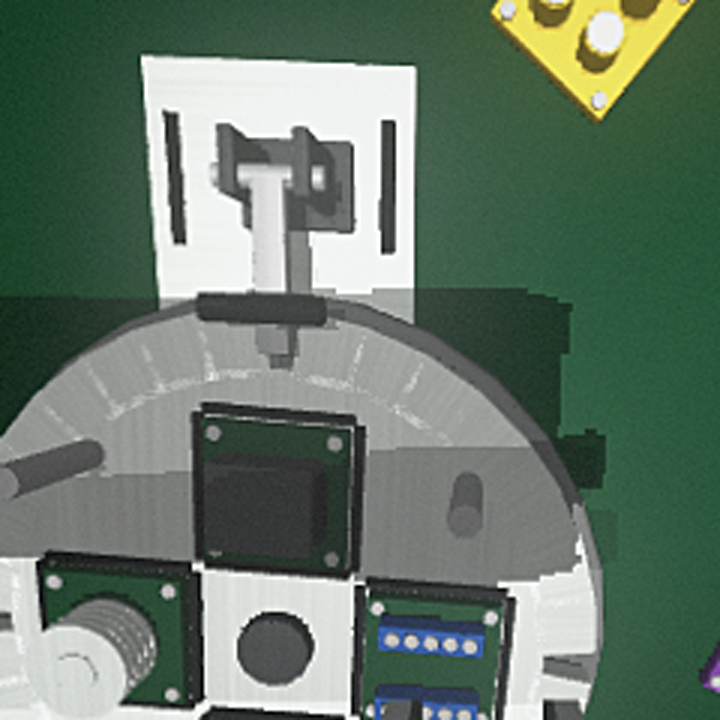

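View pics/s9.png

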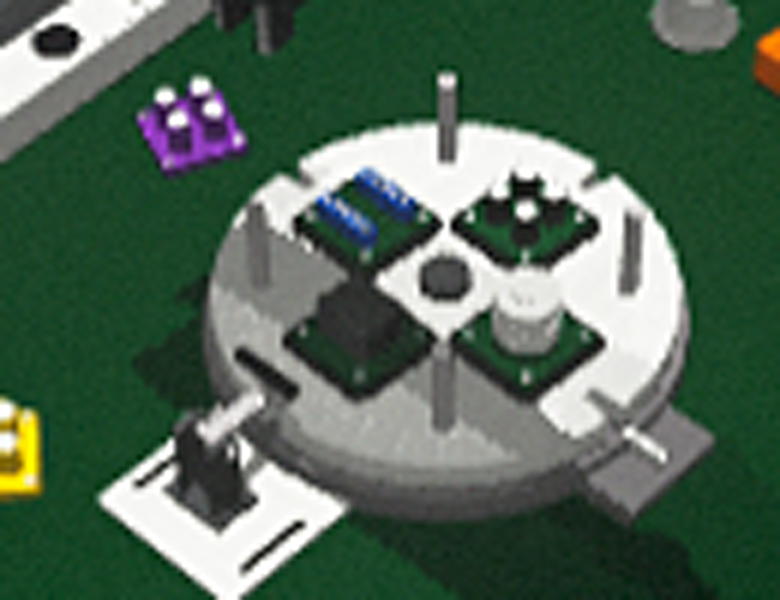

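```bash
python3 - <<'E'
from h import *
r=manip.read_camera("wrist")
q=lambda l:[(x/3+90,y/3) for x,y in l]
for nm,l,z in(("pegs",[(465,518),(8,480)],.107),("slot",[(570,664),(282,352)],.042),("board corners",[(203,410),(362,418),(195,566),(352,578)],.046),("tooth",[(275,340)],.055),("barends",[(198,306),(326,312)],.07),("pin",[(213,175),(322,178)],.056)):
    d=pix("wrist",q(l),z,r)[:,:2]-C; print(nm,np.round(d,4).tolist(),np.hypot(*d.T),np.degrees(np.arctan2(d[:,1],d[:,0])))
save("wrist","w10.png",(145,85,220,135),10)
E
```

```text
pegs [[0.0827, 0.0736], [-0.0699, 0.0867]] [0.11071437 0.11132484] [ 41.67115448 128.88111483]
slot [[0.128, -0.0088], [0.0094, 0.1254]] [0.12828663 0.12574783] [-3.92684332 85.72595908]
board corners [[-0.023, 0.1033], [0.0405, 0.1001], [-0.0333, 0.0382], [0.0332, 0.0328]] [0.1058031  0.10793633 0.05066977 0.04666952] [102.5408717   67.97225863 131.15369369  44.70821551]
tooth [[0.0102, 0.1302]] [0.13059329] [85.53081956]
barends [[-0.0127, 0.1422], [0.0328, 0.14]] [0.14271597 0.14381667] [95.09768429 76.80068024]
pin [[-0.0074, 0.1867], [0.0314, 0.1856]] [0.18684307 0.18823203] [92.26981737 80.39160138]
```

View pics/w10.png

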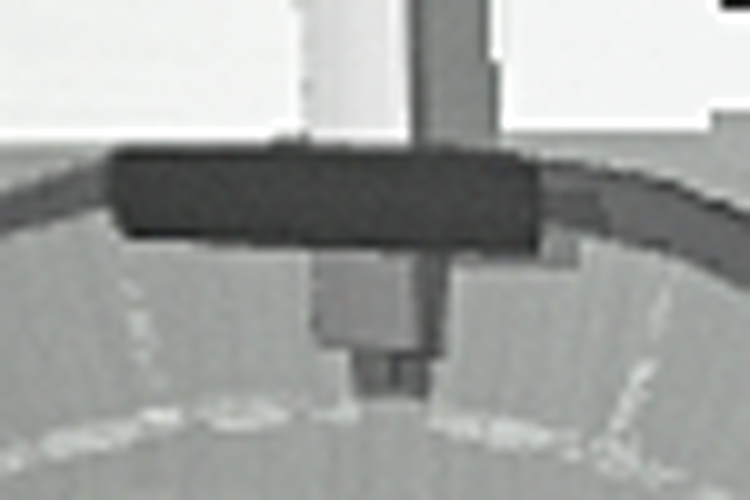

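```bash
python3 - <<'E'
from h import *
b=np.radians(-2.1);ex=np.array([np.cos(b),np.sin(b)]);ey=np.array([-ex[1],ex[0]])
for n,o in(("wrist",(177.5,105)),("side",(234.5,202.2)),("scene",None)):
    r=manip.read_camera(n)
    for f in(0,.05,.1,.18,.25):
        y=.185-(.045*np.cos(f)-.017*np.sin(f)); z=.056+.045*np.sin(f)+.017*np.cos(f)
        P=[(*(C+ex*(x)+ey*y),z) for x in(.003,.006,.009)]; print(n,f,np.round(proj(r,P)[1:2],1).tolist(),o)
save("scene","c10.png",(240,150,320,210),9)
E
```

```text
wrist 0 [[177.7, 104.4]] (177.5, 105)
wrist 0.05 [[177.1, 103.5]] (177.5, 105)
wrist 0.1 [[176.5, 102.4]] (177.5, 105)
wrist 0.18 [[175.6, 100.5]] (177.5, 105)
wrist 0.25 [[174.7, 98.5]] (177.5, 105)
side 0 [[233.8, 201.7]] (234.5, 202.2)
side 0.05 [[233.6, 201.4]] (234.5, 202.2)
side 0.1 [[233.3, 201.1]] (234.5, 202.2)
side 0.18 [[232.9, 200.8]] (234.5, 202.2)
side 0.25 [[232.4, 200.5]] (234.5, 202.2)
scene 0 [[278.6, 191.0]] None
scene 0.05 [[278.7, 190.3]] None
scene 0.1 [[278.9, 189.6]] None
scene 0.18 [[279.2, 188.5]] None
scene 0.25 [[279.6, 187.5]] None
```

View pics/c10.png

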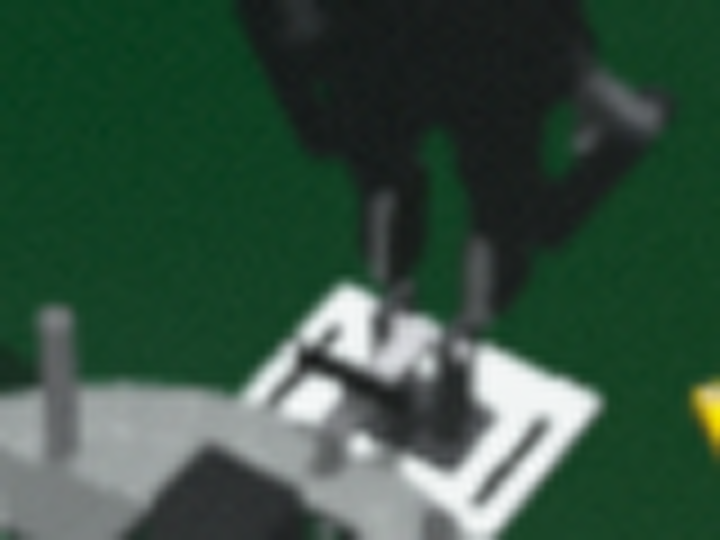

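```bash
python3 - <<'E'
from h import *
plan([(*peg(40.3),.236,-49.7),(*peg(40.3),.094,-49.7)])
E
```

```text
now [0.6698 0.0196 0.2369] yaw 0.0 F [0.7 0.3 0.1]
[  0.9  -4.5 -15.4] [49.7 -0.   0. ]
[142.9  -4.5 -15.3] [49.7 -0.   0. ]
```

```bash
python3 -m creep '0.28 0 -2 -5 8 0 0; 0.28 0 -4.5 -10 16 0 0; 0.28 20 -4.5 -15.4 24 0 0; 0.28 40 -4.5 -15.4 32 0 0; 0.28 60 -4.5 -15.4 40 0 0; 0.28 80 -4.5 -15.4 48 0 0; 0.28 100 -4.5 -15.4 49.7 0 0; 0.28 110 -4.5 -15.4 49.7 0 0; 0.28 120 -4.5 -15.4 49.7 0 0; 0.28 130 -4.5 -15.4 49.7 0 0; 0.28 142.9 -4.5 -15.4 49.7 0 0; 0.28 142.9 -4.5 -15.4 49.7 0 0' && python3 -m creep '0.28 0 2 0 0 0 0; 0.28 0 4 0 0 0 0; 0.28 0 5 0 0 0 0; 0.28 0 6 0 0 0 0; 0.28 0 6 0 0 0 0'
```

```text
t: 15.15
ee_pos: [0.6646, 0.0343, 0.0923]
ee_rot: [1.812, 0.666, -1.815]
contact_force: [-0.3, -1.1, -0.7]
width: 0.0243
t: 15.65
ee_pos: [0.6695, 0.0298, 0.0942]
ee_rot: [1.814, 0.666, -1.813]
contact_force: [-1.0, 1.8, 1.5]
width: 0.0239
```

```bash
python3 - <<'E'
from h import *
st(); save("side","s11.png",(190,140,320,240),6)
E
```

```text
t 15.65 pos [0.6695 0.0298 0.0942] F [-1.   1.8  1.5] q [-0.44  0.61  0.42  1.75 -0.31  0.85 -0.75]
```

View pics/s11.png

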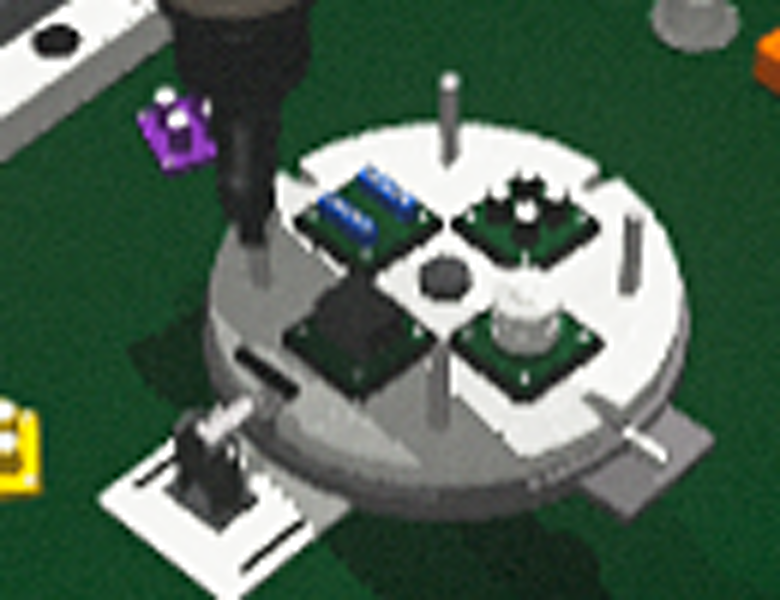

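```bash
python3 -m creep '0.28 0 0.7 0 0 0 0; 0.28 0 1.4 0 0 0 0; 0.28 0 1.4 0 0 0 0' && python3 -m creep '0.28 0 0.7 0 0 0 0; 0.28 0 1.4 0 0 0 0; 0.28 0 1.4 0 0 0 0'
```

```text
t: 16.0
ee_pos: [0.6702, 0.029, 0.094]
ee_rot: [1.813, 0.666, -1.813]
contact_force: [-1.5, 2.6, 2.7]
width: 0.0239
t: 16.3
ee_pos: [0.6705, 0.0287, 0.0939]
ee_rot: [1.813, 0.668, -1.814]
contact_force: [-6.7, 6.5, 7.5]
width: 0.0237
```

```bash
python3 -m creep '0.28 0 0.1 0 0 0 0; 0.28 0 0.2 0 0 0 0; 0.28 0 0.2 0 0 0 0'; python3 -m creep '0.28 0 0 0 0 0 0; 0.28 0 0 0 0 0 0;0.28 0 0 0 0 0 0'; python3 - <<'E'
from h import *
st(); save("side","s12.png",(190,140,320,240),6);r=save("scene","c12.png",(190,140,350,260),5)
b=np.radians(-2.1);ex=np.array([np.cos(b),np.sin(b)]);ey=np.array([-ex[1],ex[0]])
st()
E
```

```text
t: 16.6
ee_pos: [0.6705, 0.0287, 0.0939]
ee_rot: [1.812, 0.668, -1.815]
contact_force: [-7.3, 7.7, 7.7]
width: 0.0238
t: 16.9
ee_pos: [0.6705, 0.0287, 0.0939]
ee_rot: [1.812, 0.668, -1.815]
contact_force: [-7.4, 8.3, 7.7]
width: 0.0242
t 16.9 pos [0.6705 0.0287 0.0939] F [-7.4  8.3  7.7] q [-0.44  0.61  0.42  1.75 -0.32  0.85 -0.74]
t 17.0 pos [0.6705 0.0286 0.0939] F [-7.5  7.   8.3] q [-0.44  0.61  0.42  1.75 -0.32  0.85 -0.74]
```

View pics/s12.png

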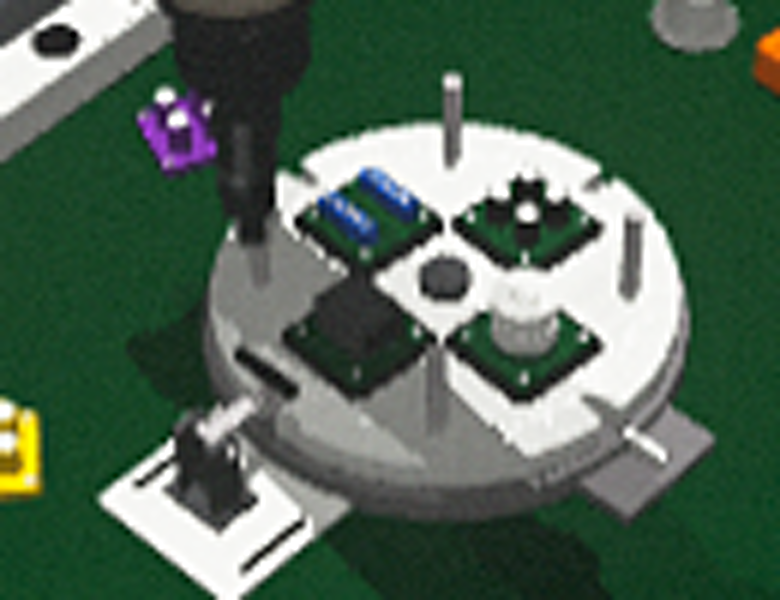

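View pics/c12.png

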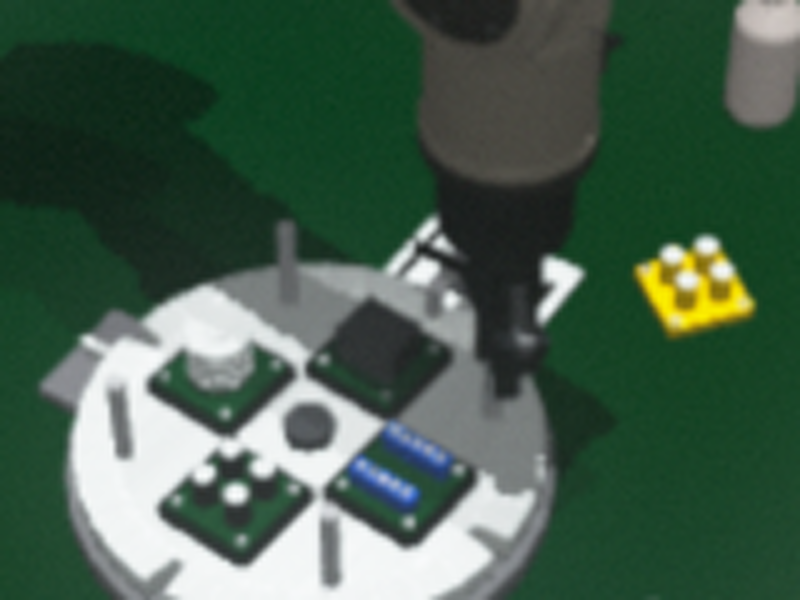

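```bash
python3 -m creep '0.28 0 -1.5 0 0 0 0; 0.28 0 -4 0 0 0 0; 0.28 0 -7 0 0 0 0; 0.28 0 -7 0 0 0 0; 0.28 -15 -7 0 0 0 0; 0.28 -50 -7 0 0 0 0; 0.28 -90 -7 0 -8 0 0; 0.28 -130 -7 0 -16 0 0; 0.28 -145 -7 0 -25 0 0; 0.28 -145 -7 0 -33 0 0; 0.28 -145 -7 0 -41 0 0; 0.28 -145 -7 0 -49.7 0 0'; python3 - <<'E'
from h import *
b=np.radians(-2.1);ex=np.array([np.cos(b),np.sin(b)]);ey=np.array([-ex[1],ex[0]])
r=save("wrist","w13.png",(90,0,330,240),3);st()
for f in(0,.05,.1,.18):
    y=.185-(.045*np.cos(f)-.017*np.sin(f)); z=.056+.045*np.sin(f)+.017*np.cos(f)
    print(f,(proj(r,[(*(C+ex*.006+ey*y),z)])[0]-[90,0])*3)
E
```

```text
t: 18.2
ee_pos: [0.6669, 0.0323, 0.2404]
ee_rot: [1.207, 1.21, -1.206]
contact_force: [-0.2, 0.5, -0.5]
width: 0.024
t 18.25 pos [0.6668 0.0322 0.2403] F [ 0.9 -0.5  0.7] q [-0.36  0.42  0.29  1.64 -0.13  1.1  -0.02]
0 [275.61733919 347.51581037]
0.05 [274.00659603 345.07609457]
0.1 [272.38989198 342.26963017]
0.18 [269.80144528 337.01259446]
```

View pics/w13.png

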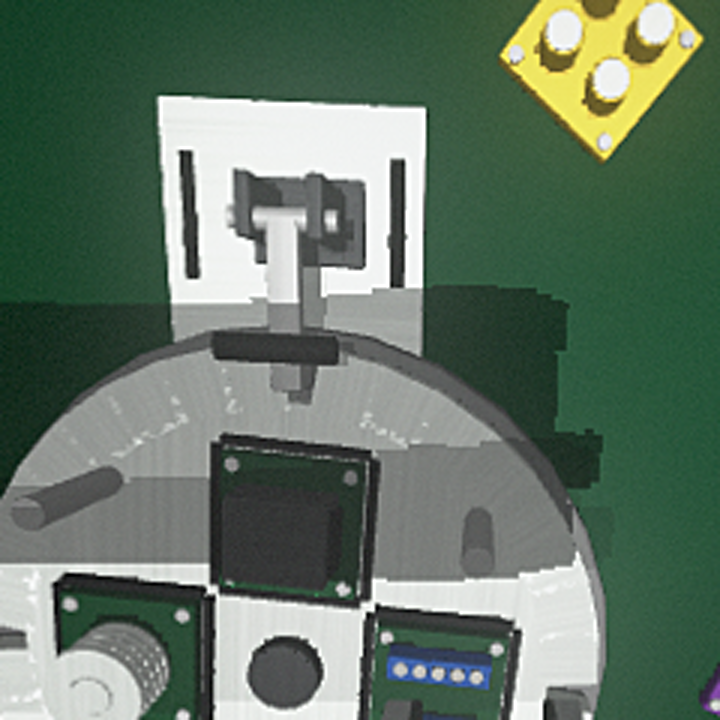

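```bash
python3 -c "
from bench import manip
print(manip.hand_in())"
```

```text
the job is handed in; nothing more can be done
None
```

The cooler board is at the front with the latch locked, and I handed the job in at about 18 s of the 72 s allowed; no verdict was reported.

- **Turning:** I straddled one rim peg with the jaws and swept the deck about 145° clockwise. The measured force was about 4 N or less at the end of each move.
- **Latch:** I tipped the arm over by its crossbar with about 2 N measured. The tooth fell straight into the slot, so I didn't need to ease the deck to and fro.
- **Lock proof:** I leaned clockwise on a rim peg. The sideways force was about 11 N, or about 13.5 N in total because there was also an upward part of about 8 N that I could not explain. It held for roughly 0.6 s, the deck did not move, and I let go.

**Last checks:**
- The bar's pixel in the last wrist picture, (276, 348), matches a latch angle of about 0 rad, where 0.18 rad would put it near (270, 337). Side and scene pictures before the push also fit about 0 rad best.
- From the measured deck angle, I estimate the cooler's centre is about 5 mm off the front line, against the 15 mm limit.
- The boards that can be seen in the last wrist picture lie in their nests. The robot is clear of everything, and its measured force is about zero.
- I tested the lock only clockwise, not counter-clockwise.
- I took force readings only at the end of each move, so short peaks in between were not seen.

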